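# Pack the bottles in the sprung transport carrier

## Task

Pack all the squat 118 mm bottles that stand on the table in front of the carrier for transport: pull the carrier's transport lock fully open, swing its sprung hold-down bail up and back until the sear catches and holds it, and stand every one of these bottles upright in a nest of its own. Then press the trigger paddle so that the bail snaps down on the caps, and push the transport lock back home to its stop; leave the other things on the table where they are.

Things in the scene. Friction and masses are not known exactly. Their poses are not given: they have to be found in the camera images.
- carrier: grey bottle carrier, fixed, 150 mm deep (x), 430 mm wide (y), its -x side to the robot. Origin: centre of the nest row, on the table; z up. Four square nests along y, 76 mm inside, 81 mm apart, walls 4.5 mm thick, floor 10 mm and wall tops 55 mm above the table. End cheeks at y = +-184 mm rise to 108 mm, hinge ears at their back to 146 mm; the lock's rail on the right cheek reaches x = -82 mm
- nest0 (a point): centre of the floor of the leftmost nest (carrier y = +121.5 mm)
- nest1 (a point): centre of the floor of the second nest from the left (y = +40.5 mm)
- nest2 (a point): centre of the floor of the third nest from the left (y = -40.5 mm)
- nest3 (a point): centre of the floor of the rightmost nest (y = -121.5 mm)
- bail (a joint): angle (rad) of the sprung hold-down bail, a 348 mm wide steel bar with a rubber pad under it: 0 = down over the nest row (it rests on the caps of seated bottles at about 0.03), grows as it swings up and back, stop at 2.1. Carried back past 2.0 its roller passes the sear; let go, it then stays at about 1.92. Let go earlier, or tripped, it swings down within about 1 s
- bail_grip (a point): centre of the bail's grip, a round black sleeve 14 mm thick, 86 mm long, along carrier y, 118 mm from the hinge axis, 30 mm clear of the bar; it turns in the fingers as the bail swings. Down: carrier x = -50 mm, 136 mm above the table; caught: x = +114 mm, 241 mm. The spring pulls 5 to 10 N here; the hinge is damped (0.2 N m s/rad)
- bail_hinge (a point): middle of the bail's hinge axis (which runs along carrier y): carrier x = +68 mm, 132 mm above the table
- trigger (a joint): angle (rad) of the sear trigger on the left (+y) end of the carrier: 0 at rest, grows as its paddle is pressed down, stop at 0.3; springs back by itself. The sear lets the bail go at about 0.11 to 0.18 (paddle 9 to 15 mm down, about 5 N)
- trigger_pad (a point): centre of the top of the trigger's black paddle, 36 mm (x) by 32 mm (y), at carrier x = -50 mm, y = +207 mm, 103 mm above the table at rest; pressed straight down
- lock (a joint): slide (m) of the transport lock on the right (-y) end of the carrier: 0 = locked, pushed back (carrier +x) to its stop, its tongue over a pin of the bail, which then cannot rise; 0.040 = open, pulled forward (carrier -x) to its stop. Starts at 0 to 0.012. Friction about 2 N. It can be locked only when the bail is down (below about 0.07)
- lock_grip (a point): grip point of the lock's upright black knob, 20 mm (x) by 18 mm (y) and 34 mm tall, its top 14 mm above this point and 182 mm above the table; locked: carrier x = -12 mm, y = -199 mm; open: x = -52 mm
- bottle_a: amber plastic bottle with orange screw cap, 68 mm across, 118 mm tall; the cap is 43 mm across and takes the top 16 mm, below it the shoulder slopes out from 104 to about 85 mm height. Origin: centre of its underside, z up. Stands on the table in front of the carrier at the start, or is absent in this run
- bottle_b: amber plastic bottle with orange screw cap, 68 mm across, 118 mm tall; the cap is 43 mm across and takes the top 16 mm, below it the shoulder slopes out from 104 to about 85 mm height. Origin: centre of its underside, z up. Stands on the table in front of the carrier at the start, or is absent in this run
- bottle_c: amber plastic bottle with orange screw cap, 68 mm across, 118 mm tall; the cap is 43 mm across and takes the top 16 mm, below it the shoulder slopes out from 104 to about 85 mm height. Origin: centre of its underside, z up. Stands on the table in front of the carrier at the start, or is absent in this run
- bottle_d: amber plastic bottle with orange screw cap, 68 mm across, 118 mm tall; the cap is 43 mm across and takes the top 16 mm, below it the shoulder slopes out from 104 to about 85 mm height. Origin: centre of its underside, z up. Stands on the table in front of the carrier at the start, or is absent in this run
- steel_cup: steel cup, 65 mm across, 66 mm tall, to the left of the bottles; leave alone. Origin: centre of underside
- dropper: small white dropper bottle, 21 mm across, 66 mm tall, behind the carrier; leave alone. Origin: centre of underside
- dropper_2: a second dropper bottle of the same kind beside the first; leave alone
- scraper: flat beige scraper, 56 x 115 x 9 mm, lying on the robot's side, left; leave alone

How it is judged:
By the outcome, as a careful person would: the job done as asked, in the order asked, and still so for the second after the job is handed in, with the robot touching nothing.
Of bottle_a, bottle_b, bottle_c, bottle_d only 2 to 4 are there at a start; the rules pass over those that are not, and their reading is None.
At some moment in a run one of bottle_a, bottle_b, bottle_c, bottle_d may be knocked a few centimetres aside while the robot is not near it.
Once in a run the grip may slacken for a moment while it holds something.
It also fails if it takes over 210 s, if anything falls off the work surface, if the arm or the gripper's body presses on something with over 40 N, if the wrist force passes 120 N, or if a joint passes its speed limit or range.

## Robot

A 6-joint arm with a two-finger parallel gripper is mounted at the origin on a cart in front of the work surface, level with it; the furniture and walls round the work are solid. World frame = base frame: x ahead of the robot, y to its left, z up, the work surface at z = 0. Lengths are in m, angles in rad, forces in N, time in s.
With the tool pointing down it reaches from about 0.3 to 0.775 m from the base axis. Payload 14.6 kg.
Tool frame: the origin (TCP) lies between the finger pads; the fingertips stand 11 mm ahead of it and the grasp point (between the pads) lies 8 mm behind it; z points along the fingers, y is the line along which they close (so a half turn about z gives the same grasp; the last joint's range is limited). The gripper opens to 85 mm and grips with 20 to 120 N. Pads are 22 mm wide; open, the fingers measure 114 mm over their backs; the gripper's body (76 mm by 85 mm) begins 54 mm behind the grasp point. The pads swing forward as they close: fully open they stand 13 mm farther back than shut.
Start: joints at [1.125, 0.3, 1.521, -0, 1.321, -0.067], TCP at [0.203, 0.511, 0.242] pointing down, gripper open.
Joint ranges: [-3.03, 3.03], [-0.79, 2.21], [0.23, 2.52], [-1.04, 4.18], [0, 3.07], [-2.55, 2.55]. Speed limits (rad/s): [2.22, 2.22, 2.57, 3.14, 3.14, 3.14].

## Interface

Orientations are given as a unit quaternion [w, x, y, z].
In Python, from rig import arm, get_image gives the robot as it stands.
- The arm moves only by the tool servo_tool, never from a script. Its argument "targets" is a list that holds one entry, the list of rows, each a list of 7 numbers: the shift along the tool's x, y, z in units of 400 mm (1.0 is 400 mm), then the turn, a rotation vector about the tool's x, y, z in units of pi rad (1.0 is pi rad), then the opening, from 0 (shut) to 1 (fully open). In form: [[[x, y, z, ax, ay, az, grip], ...]]. A call has 1 to 5 rows; each row shifts and turns the commanded pose from where the row before left it, along the tool's axes as they then stand; what a row does not reach is not made up. A row lasts 1/12 s, in which the tool goes at most 41.7 mm and 7.16 degrees, less where a joint would pass 70% of its speed; a pose out of reach is approached as far as the arm can. A call with a number of a shift or a turn outside -1 to 1 is refused whole. A call with a gripper value outside its range is refused whole. The fingers move at their own pace and stop on an object; "squeeze" is the grip in N (left out, the last holds). Time passes only in rows, so rows that do not move let the fingers close. It gives the time, the measured TCP pose, the force, the opening and the grip force at its end, in the units of the state.
- arm.sense(): the state, without advancing time (a new reading comes with each control period).
- get_image(name): name is "scene" or "top"; returns a dict with "image" (480x640x3 uint8, blue, green, red), "depth" (480x640 float32, m along the optical axis (not along the pixel's ray), 0 where there is no reading), "intrinsics" (3x3 intrinsics, pixels), "extrinsics" (4x4, takes a point from world to camera coordinates). Camera axes: x right, y down, z forward; pixel columns grow to the right and rows downward; lengths in m; the calibration is good to about 2 mm. A picture is of the moment at which its call begins.
- arm.hand_in(): hands the job in; it is judged then, once.
The state is a dict: "time": time; "joint_positions": joint angles; "qd": joint speeds; "joint_torque": joint torques, N m; "ee_pos": TCP position; "tcp_rot": TCP orientation; "force": force on the tool from outside, world axes, zero at the start; "wrist_torque": the same for the moment, N m; "finger_gap": finger opening in m; "grasp_force": force on a finger pad.
Only numpy, scipy, OpenCV 4.12 (cv2) and the standard library are available. Lean on these libraries where they do the work, as an engineer would, in place of code of your own. Each camera call takes 0.05 s, during which the arm holds its last target. There are 200 camera calls.

## Working session

There is one attempt and no reset: what is moved stays moved. The work goes in short steps, Python scripts to look and compute and a tool call to move; the robot and the scene stay as the last step left them, time stands still between calls to the robot, and variables do not carry over. Pictures are saved under pics/ and viewed, at most 14 in all, crops included, and the job is handed in when it is done.

Besides the shell and the picture viewer there is one more tool, called after "Call:" as a command line: name --argument value ..., lists and objects as JSON in quotes. servo_tool: Moves the arm, as the interface text tells. Its arguments: {"type":"object","properties":{"targets":{"type":"array","items":{"type":"array","items":{"type":"array","items":{"type":"number","minimum":-1,"maximum":1}}}},"squeeze":{"type":"number"}},"required":["targets"]}

```bash
mkdir -p pics; ls; cat > h.py <<'E'
import numpy as np,cv2
from rig import arm,get_image
def grab(n):
    return get_image(n)
def pts(d):
    K=d["intrinsics"];E=d["extrinsics"];z=d["depth"]
    v,u=np.mgrid[:480,:640]
    c=np.stack([(u-K[0,2])/K[0,0]*z,(v-K[1,2])/K[1,1]*z,z],-1)
    return (c-E[:3,3])@E[:3,:3]
E
python3 - <<'E'
from h import *
s=arm.sense(); print({k:np.round(v,3).tolist() for k,v in s.items()})
for n in("scene","top"):
    d=grab(n); cv2.imwrite(f"pics/{n}0.png",d["image"]); np.savez(f"{n}0.npz",**d)
    E=d["extrinsics"]; print(n,-E[:3,:3].T@E[:3,3],d["intrinsics"][0,0])
E
```

```text
pics
{'time': 0.0, 'joint_positions': [1.125, 0.3, 1.522, -0.0, 1.321, -0.067], 'qd': [-0.001, 0.001, 0.001, 0.002, -0.0, 0.0], 'joint_torque': [0.002, -54.351, -36.178, 0.0, 0.004, 0.0], 'ee_pos': [0.203, 0.511, 0.242], 'tcp_rot': [-0.0, 0.188, 0.982, -0.001], 'force': [-0.532, -0.552, -0.665], 'wrist_torque': [0.015, -0.036, 0.065], 'grasp_force': 0.0, 'finger_gap': 0.085}
scene [ 0.11039849 -0.26426502  0.76427957] 457.3932546594981
top [0.37222576 0.13976427 0.96232899] 436.1174997362252
```

View pics/scene0.png

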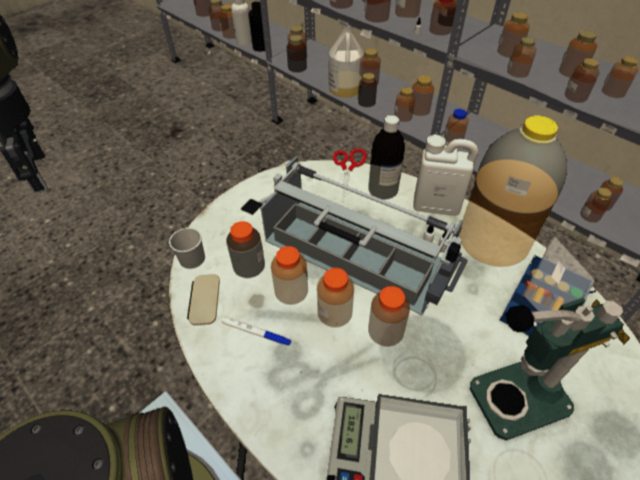

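View pics/top0.png

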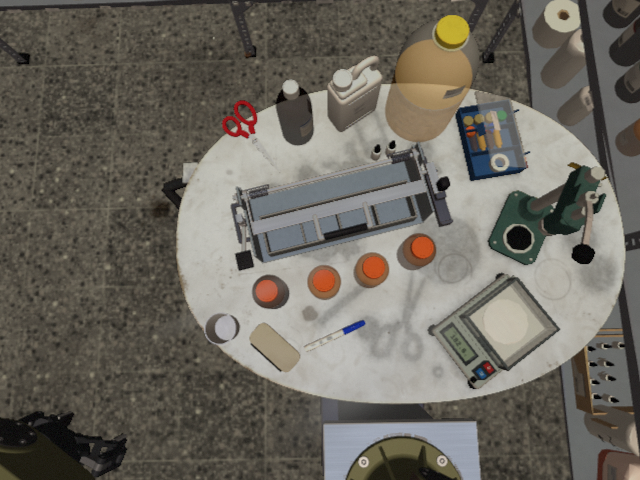

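The pictures show four orange caps: top (267,291), (324,282), (373,268) and (422,249). The leftmost bottle is darker. The trigger pad is at (244,260), the bail grip at about (348,228) and the lock knob at (443,184). The carrier is turned by roughly 12°.

```bash
cat >> h.py <<'E'
def caps(d,pr=True):
    P=pts(d);h=cv2.cvtColor(d["image"],cv2.COLOR_BGR2HSV)
    m=((h[...,0]<12)&(h[...,1]>170)&(h[...,2]>120)&(P[...,2]>.09)&(P[...,2]<.2)).astype(np.uint8)
    n,l,st,c=cv2.connectedComponentsWithStats(m);o=[]
    for i in range(1,n):
        if st[i,4]<60: continue
        q=P[l==i];z=np.percentile(q[:,2],80);t=q[abs(q[:,2]-z)<.004]
        (cx,cy),r=cv2.minEnclosingCircle(t[:,:2].astype(np.float32))
        o.append((cx,cy,z,r,st[i,4],*c[i].round()))
    return np.array(o)
E
python3 - <<'E'
from h import *
np.set_printoptions(precision=4,suppress=True)
D={n:dict(np.load(n+"0.npz")) for n in("scene","top")}
for n in D: print(n);print(caps(D[n]))
P=pts(D["top"]);im=D["top"]["image"].astype(int)
dark=(im.max(-1)<60)
def blob(name,m):
    n,l,st,c=cv2.connectedComponentsWithStats(m.astype(np.uint8))
    for i in range(1,n):
        if st[i,4]>40:
            q=P[l==i];(c0,sz,a)=cv2.minAreaRect(q[:,:2].astype(np.float32));print(name,c[i].round(),st[i,4],"rect",np.round(c0,4),np.round(sz,4),round(a,1),"z",np.percentile(q[:,2],[10,50,90]))
W=np.zeros((480,640),bool)
def win(u0,u1,v0,v1):
    w=W.copy();w[v0:v1,u0:u1]=1;return w
blob("pad",win(225,265,240,275)&dark&(P[...,2]>.08)&(P[...,2]<.12))
blob("grip",win(310,390,200,250)&dark&(P[...,2]>.125)&(P[...,2]<.16))
blob("knob",win(425,460,165,205)&dark&(P[...,2]>.165)&(P[...,2]<.2))
# bottle body tops/neighbours
for u,v in((267,291),(324,282)): print(u,v,im[v-14:v+26:4,u].tolist(),P[v-14:v+26:4,u,2])
# carrier cheeks z~.108 and bar
m=win(220,470,140,265)&(abs(P[...,2]-.055)<.004)
blob("walls",m)
c=cv2.resize(D["top"]["image"][130:310,220:470],None,fx=3.2,fy=3.2,interpolation=cv2.INTER_CUBIC);cv2.imwrite("pics/c0.png",c)
E
```

```text
scene
[[  0.4188   0.259    0.1163   0.0215 350.     241.     231.    ]
 [  0.4369   0.1482   0.1162   0.0224 436.     287.     258.    ]
 [  0.4609   0.0517   0.1163   0.0222 494.     335.     280.    ]
 [  0.4977  -0.0444   0.1163   0.0224 535.     391.     299.    ]]
top
[[  0.5001  -0.0424   0.119    0.0216 391.     422.     247.    ]
 [  0.4629   0.0534   0.119    0.0215 398.     373.     267.    ]
 [  0.438    0.1503   0.119    0.021  358.     324.     281.    ]
 [  0.4084   0.2571   0.1193   0.0139  60.     270.     298.    ]]
pad [244. 260.] 244 rect [0.4836 0.3077] [0.0333 0.0294] 11.6 z [0.1015 0.1036 0.1054]
grip [345. 231.] 284 rect [0.5304 0.1069] [0.0126 0.0832] 13.0 z [0.1394 0.1423 0.1443]
knob [443. 183.] 111 rect [ 0.6106 -0.0771] [0.0174 0.017 ] 14.3 z [0.1705 0.1806 0.1827]
267 291 [[55, 65, 78], [64, 92, 188], [75, 101, 186], [80, 104, 185], [74, 101, 187], [62, 93, 189], [42, 68, 149], [46, 57, 74], [168, 174, 175], [181, 187, 189]] [0.0954 0.1193 0.1194 0.1161 0.1197 0.115  0.1168 0.0974 0.0023 0.0043]
324 282 [[80, 105, 140], [56, 89, 184], [48, 86, 190], [40, 85, 193], [36, 81, 190], [35, 81, 193], [59, 92, 138], [68, 101, 141], [166, 172, 175], [172, 177, 177]] [0.0988 0.1173 0.1193 0.117  0.1184 0.1173 0.0977 0.0936 0.0003 0.0014]
walls [333. 198.] 342 rect [0.6178 0.1278] [0.0093 0.3277] 13.3 z [0.0522 0.0545 0.0569]
walls [393. 216.] 201 rect [0.5856 0.0083] [0.0472 0.1103] 13.0 z [0.0526 0.0548 0.0571]
walls [236. 221.] 162 rect [0.5713 0.3315] [0.087  0.0194] 12.3 z [0.0523 0.0546 0.0568]
walls [290. 243.] 206 rect [0.5375 0.215 ] [0.0485 0.1221] 12.6 z [0.0525 0.0547 0.0571]
```

View pics/c0.png

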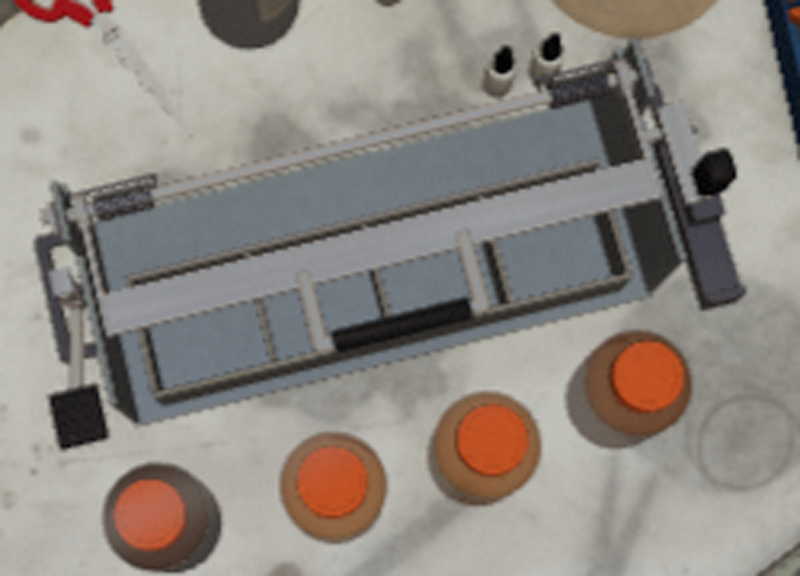

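Four matching bottles; the carrier is at about (0.579, 0.118) with yaw 13.05°. With the tool's y axis along carrier x, tool x equals carrier y, so I can plan in carrier axes. First I turn, then travel to the lock.

Call:
servo_tool --targets '[[[0, 0, 0, 0, 0, 0.0384, 0.5], [0, 0, 0, 0, 0, 0.0384, 0.5], [0, 0, 0, 0, 0, 0.0384, 0.5], [0, 0, 0, 0, 0, 0.0384, 0.5], [0, 0, 0, 0, 0, 0.0384, 0.5]]]' --squeeze 40

```text
time: 0.52
ee_pos: [0.2033, 0.5109, 0.2419]
tcp_rot: [0.0, 0.474, 0.88, -0.0]
force: [0.3, -0.7, 0.3]
finger_gap: 0.0429
grasp_force: 0.0
```

Call:
servo_tool --targets '[[[0, 0, 0, 0, 0, 0.0384, 0.5], [0, 0, 0, 0, 0, 0.0384, 0.5], [0, 0, 0, 0, 0, 0.0384, 0.5], [-0.09, 0.036, 0, 0, 0, 0, 0.5], [-0.09, 0.036, 0, 0, 0, 0, 0.5]]]'

```text
time: 0.93
ee_pos: [0.2472, 0.4469, 0.2415]
tcp_rot: [0.0, 0.622, 0.783, -0.001]
force: [1.9, 1.1, 0.4]
finger_gap: 0.0426
grasp_force: 0.0
```

```bash
cat >> h.py <<'E'
from scipy.spatial.transform import Rotation as Ro
TH=np.radians(13.05);C=np.array([.579,.118]);R2=np.array([[np.cos(TH),-np.sin(TH)],[np.sin(TH),np.cos(TH)]])
def w2c(p): return (np.atleast_2d(p)[:,:2]-C)@R2
def st():
    s=arm.sense();q=s["tcp_rot"];M=Ro.from_quat([q[1],q[2],q[3],q[0]]).as_matrix()
    print("t %.2f"%s["time"],"carrier xy",w2c(s["ee_pos"][:2])[0].round(4),"z %.4f"%s["ee_pos"][2],"yaw err deg %.2f"%(np.degrees(np.arctan2(M[1,1],M[0,1]))-13.05),"tilt",M[:2,2].round(4),"F",np.round(s["force"],1),"gap %.4f gf %.1f"%(s["finger_gap"],s["grasp_force"]))
    return s
E
python3 - <<'E'
from h import *
st()
t=caps(dict(np.load("top0.npz")));s=caps(dict(np.load("scene0.npz")))
print(w2c(t)[::-1].round(4).tolist(),w2c(s).round(4).tolist())
E
```

```text
t 0.93 carrier xy [-0.2489  0.3953] z 0.2415 yaw err deg 0.04 tilt [-0.0007 -0.001 ] F [1.9 1.1 0.4] gap 0.0426 gf 0.0
[[-0.1348, 0.174], [-0.1301, 0.0633], [-0.1277, -0.0367], [-0.1131, -0.1384]] [[-0.1242, 0.1736], [-0.1316, 0.0615], [-0.1301, -0.038], [-0.1158, -0.1398]]
```

Call:
servo_tool --targets '[[[-0.093, 0.037, 0, 0, 0, 0, 0.5], [-0.093, 0.037, 0, 0, 0, 0, 0.5], [-0.093, 0.037, 0, 0, 0, 0, 0.5], [-0.093, 0.037, 0, 0, 0, 0, 0.5], [-0.093, 0.037, 0, 0, 0, 0, 0.5]]]'

```text
time: 1.35
ee_pos: [0.3621, 0.281, 0.2422]
tcp_rot: [-0.0, 0.622, 0.783, -0.0]
force: [0.5, 0.3, -0.1]
finger_gap: 0.0428
grasp_force: 0.0
```

Call:
servo_tool --targets '[[[-0.093, 0.037, 0, 0, 0, 0, 0.5], [-0.093, 0.037, 0, 0, 0, 0, 0.5], [-0.093, 0.037, 0, 0, 0, 0, 0.5], [-0.093, 0.037, 0, 0, 0, 0, 0.5], [-0.093, 0.037, 0, 0, 0, 0, 0.5]]]'

```text
time: 1.77
ee_pos: [0.4762, 0.1162, 0.2422]
tcp_rot: [-0.0, 0.623, 0.783, -0.0]
force: [0.8, 1.3, -0.0]
finger_gap: 0.0427
grasp_force: 0.0
```

Call:
servo_tool --targets '[[[-0.093, 0.037, 0, 0, 0, 0, 0.5], [-0.093, 0.037, 0, 0, 0, 0, 0.5], [-0.093, 0.037, 0, 0, 0, 0, 0.5], [-0.06, 0.025, 0, 0, 0, 0, 0.5], [0, 0, 0, 0, 0, 0, 0.5]]]'

```text
time: 2.18
ee_pos: [0.5606, -0.0056, 0.2413]
tcp_rot: [-0.0, 0.624, 0.781, -0.001]
force: [0.1, 0.7, -0.3]
finger_gap: 0.0427
grasp_force: 0.0
```

```bash
python3 -c "
from h import *
st()"
```

```text
t 2.18 carrier xy [-0.0458 -0.1163] z 0.2413 yaw err deg -0.27 tilt [-0.0009 -0.0005] F [ 0.1  0.7 -0.3] gap 0.0427 gf 0.0
```

Call:
servo_tool --targets '[[[-0.07, 0.028, 0, 0, 0, -0.0015, 0.5], [-0.07, 0.028, 0, 0, 0, 0, 0.5], [-0.067, 0.026, 0, 0, 0, 0, 0.5], [0, 0, 0.03, 0, 0, 0, 0.5], [0, 0, 0.05, 0, 0, 0, 0.5]]]'

```text
time: 2.6
ee_pos: [0.6106, -0.0758, 0.2108]
tcp_rot: [0.001, 0.621, 0.784, 0.001]
force: [1.1, 0.4, -0.6]
finger_gap: 0.0427
grasp_force: 0.0
```

Call:
servo_tool --targets '[[[0, 0, 0.05, 0, 0, 0, 0.5], [0, 0, 0.04, 0, 0, 0, 0.5], [0, 0, 0.03, 0, 0, 0, 0.5], [0, 0, 0, 0, 0, 0, 0.5], [0, 0, 0, 0, 0, 0, 0.15]]]'

```text
time: 3.02
ee_pos: [0.6097, -0.0745, 0.1623]
tcp_rot: [-0.0, 0.621, 0.784, -0.0]
force: [-0.2, 0.1, 0.6]
finger_gap: 0.0318
grasp_force: 0.0
```

Call:
servo_tool --targets '[[[0, 0, 0, 0, 0, 0, 0.15], [0, 0, 0, 0, 0, 0, 0.15], [0, 0, 0, 0, 0, 0, 0.15]]]'

```text
time: 3.27
ee_pos: [0.6102, -0.0747, 0.1635]
tcp_rot: [0.001, 0.621, 0.784, 0.001]
force: [-1.4, 2.0, 4.1]
finger_gap: 0.0191
grasp_force: 42.0
```

```bash
python3 -c "
from h import *
st()"
```

```text
t 3.27 carrier xy [-0.0131 -0.1948] z 0.1635 yaw err deg 0.22 tilt [ 0.0018 -0.0001] F [-1.4  2.   4.1] gap 0.0191 gf 42.0
```

Call:
servo_tool --targets '[[[0, -0.02, 0, 0, 0, 0, 0.15], [0, -0.025, 0, 0, 0, 0, 0.15], [0, -0.025, 0, 0, 0, 0, 0.15], [0, -0.02, 0, 0, 0, 0, 0.15], [0, -0.012, 0, 0, 0, 0, 0.15]]]'

```text
time: 3.68
ee_pos: [0.5709, -0.0839, 0.1636]
tcp_rot: [0.002, 0.621, 0.784, 0.002]
force: [40.4, 12.2, -15.8]
finger_gap: 0.0192
grasp_force: 40.9
```

Call:
servo_tool --targets '[[[0, -0.003, 0, 0, 0, 0, 0.15], [0, 0, 0, 0, 0, 0, 0.15]]]'

```text
time: 3.85
ee_pos: [0.5712, -0.0838, 0.1635]
tcp_rot: [0.003, 0.621, 0.784, 0.003]
force: [23.5, 7.2, -4.9]
finger_gap: 0.0194
grasp_force: 41.7
```

```bash
python3 -c "
from h import *
st()"
```

```text
t 3.85 carrier xy [-0.0532 -0.1948] z 0.1635 yaw err deg 0.24 tilt [0.0087 0.0007] F [23.5  7.2 -4.9] gap 0.0194 gf 41.7
```

Call:
servo_tool --targets '[[[0, 0.003, 0, 0, 0, 0, 0.5], [0, 0, 0, 0, 0, 0, 0.5], [0, 0, -0.06, 0, 0, 0, 0.5], [0, 0, -0.07, 0, 0, 0, 0.5], [0.05, 0, -0.02, 0, 0, 0, 0.3]]]'

```text
time: 4.27
ee_pos: [0.5663, -0.067, 0.2261]
tcp_rot: [0.002, 0.622, 0.783, 0.001]
force: [-0.1, 0.0, -0.4]
finger_gap: 0.0322
grasp_force: 0.0
```

Call:
servo_tool --targets '[[[0.09, 0, 0, 0, 0, 0, 0.3], [0.1, 0, 0, 0, 0, 0, 0.3], [0.1, 0, 0, 0, 0, 0, 0.3], [0.09, 0, 0, 0, 0, 0, 0.3], [0.055, 0, 0, 0, 0, 0, 0.3]]]'

```text
time: 4.68
ee_pos: [0.5242, 0.1071, 0.2226]
tcp_rot: [-0.0, 0.62, 0.785, 0.0]
force: [1.2, 0.4, -0.0]
finger_gap: 0.0258
grasp_force: 0.0
```

Call:
servo_tool --targets '[[[0, 0, 0, 0, 0, 0, 0.3], [0, 0, 0, 0, 0, 0, 0.3]]]'

```text
time: 4.85
ee_pos: [0.5251, 0.1052, 0.2225]
tcp_rot: [0.0, 0.62, 0.785, -0.0]
force: [-0.0, -0.2, -0.1]
finger_gap: 0.0252
grasp_force: 0.0
```

```bash
python3 -c "
from h import *
st()
d=grab('top');P=pts(d);im=d['image'].astype(int);m=(im.max(-1)<60);k=np.zeros_like(m);k[165:215,425:465]=1
q=P[m&k&(P[...,2]>.165)&(P[...,2]<.2)];print('knob',w2c(q).mean(0),len(q));cv2.imwrite('pics/t1.png',d['image'][120:320,200:480])"
```

```text
t 4.85 carrier xy [-0.0554 -0.0003] z 0.2225 yaw err deg 0.33 tilt [ 0.0001 -0.0003] F [-0.  -0.2 -0.1] gap 0.0252 gf 0.0
knob [-0.05336412 -0.19582637] 116
```

Call:
servo_tool --targets '[[[0, 0.0125, 0.05, 0, 0, 0.0018, 0.3], [0, 0, 0.07, 0, 0, 0, 0.3], [0, 0, 0.06, 0, 0, 0, 0.3], [0, 0, 0.036, 0, 0, 0, 0.3], [0, 0, 0.02, 0, 0, 0, 0.3]]]'

```text
time: 5.32
ee_pos: [0.5299, 0.1043, 0.1258]
tcp_rot: [-0.001, 0.624, 0.782, -0.001]
force: [-0.7, -0.2, -0.8]
finger_gap: 0.0252
grasp_force: 0.0
```

Call:
servo_tool --targets '[[[0, 0, 0, 0, 0, 0, 0.3], [0, 0, 0, 0, 0, 0, 0.05], [0, 0, 0, 0, 0, 0, 0.05], [0, 0, 0, 0, 0, 0, 0.05], [0, 0, 0, 0, 0, 0, 0.05]]]'

```text
time: 5.73
ee_pos: [0.5307, 0.1051, 0.1287]
tcp_rot: [0.001, 0.623, 0.782, -0.0]
force: [-1.3, -5.3, -1.5]
finger_gap: 0.0125
grasp_force: 39.1
```

```bash
python3 -c "
from h import *
st()
a0=0.034
for a in np.arange(0,2.11,.15):
  print(round(a,2),np.round([(-.118*np.cos(a+a0)+.118*np.cos(a0))/.4,-.118*(np.sin(a+a0)-np.sin(a0))/.4],4))"
```

```text
t 5.73 carrier xy [-0.05   -0.0016] z 0.1287 yaw err deg -0.12 tilt [ 0.0008 -0.0008] F [-1.3 -5.3 -1.5] gap 0.0125 gf 39.1
0.0 [ 0. -0.]
0.15 [ 0.0048 -0.0439]
0.3 [ 0.0161 -0.0867]
0.45 [ 0.0337 -0.1272]
0.6 [ 0.0572 -0.1647]
0.75 [ 0.0859 -0.1983]
0.9 [ 0.1194 -0.2272]
1.05 [ 0.1568 -0.2507]
1.2 [ 0.1973 -0.2684]
1.35 [ 0.24   -0.2798]
1.5 [ 0.284  -0.2848]
1.65 [ 0.3282 -0.2831]
1.8 [ 0.3716 -0.2748]
1.95 [ 0.4133 -0.2601]
2.1 [ 0.4523 -0.2394]
```

Call:
servo_tool --targets '[[[0, 0.0048, -0.0439, 0, 0, 0, 0.05], [0, 0.0113, -0.0428, 0, 0, 0, 0.05], [0, 0.0176, -0.0405, 0, 0, 0, 0.05], [0, 0.0235, -0.0375, 0, 0, 0, 0.05], [0, 0.0287, -0.0336, 0, 0, 0, 0.05]]]' --squeeze 50

```text
time: 6.15
ee_pos: [0.5611, 0.1122, 0.2084]
tcp_rot: [-0.003, 0.623, 0.782, -0.004]
force: [-32.8, -13.1, 13.9]
finger_gap: 0.0119
grasp_force: 49.8
```

```bash
python3 -c "
from h import *
st()"
```

```text
t 6.15 carrier xy [-0.0187 -0.0017] z 0.2084 yaw err deg -0.12 tilt [-0.0089 -0.0029] F [-32.8 -13.1  13.9] gap 0.0119 gf 49.8
```

Call:
servo_tool --targets '[[[0, 0.0285, -0.0289, 0, 0, 0, 0.05], [0, 0.0374, -0.0235, 0, 0, 0, 0.05], [0, 0.0405, -0.0177, 0, 0, 0, 0.05], [0, 0.0427, -0.0114, 0, 0, 0, 0.05], [0, 0.044, -0.005, 0, 0, 0, 0.05]]]'

```text
time: 6.57
ee_pos: [0.6393, 0.1305, 0.2454]
tcp_rot: [0.001, 0.623, 0.782, 0.0]
force: [-14.1, -6.0, -5.2]
finger_gap: 0.0123
grasp_force: 50.3
```

```bash
python3 -c "
from h import *
st()"
```

```text
t 6.57 carrier xy [ 0.0615 -0.0014] z 0.2454 yaw err deg -0.11 tilt [ 0.0012 -0.0003] F [-14.1  -6.   -5.2] gap 0.0123 gf 50.3
```

Call:
servo_tool --targets '[[[0, 0.0442, 0.0017, 0, 0, 0, 0.05], [0, 0.0434, 0.0083, 0, 0, 0, 0.05], [0, 0.0417, 0.0147, 0, 0, 0, 0.05], [0, 0.0263, 0.0131, 0, 0, 0, 0.05], [0, 0, 0, 0, 0, 0, 0.05]]]'

```text
time: 6.98
ee_pos: [0.7015, 0.1447, 0.2279]
tcp_rot: [0.001, 0.623, 0.782, 0.001]
force: [-0.6, -1.2, 5.4]
finger_gap: 0.0124
grasp_force: 55.2
```

```bash
python3 -c "
from h import *
s=st();x=w2c(s['ee_pos'][:2])[0][0];z=s['ee_pos'][2]+.008-.0007
print('a',np.arctan2(z-.132,.068-x)-.034, np.hypot(z-.132,.068-x))"
```

```text
t 6.98 carrier xy [ 0.1253 -0.0016] z 0.2279 yaw err deg -0.11 tilt [0.0029 0.0003] F [-0.6 -1.2  5.4] gap 0.0124 gf 55.2
a 2.0440454286662444 0.11804167255352499
```

Call:
servo_tool --targets '[[[0, 0.008, 0.0046, 0, 0, 0, 0.05], [0, 0, 0, 0, 0, 0, 0.05], [0, -0.02, -0.01, 0, 0, 0, 0.05], [0, -0.018, -0.01, 0, 0, 0, 0.05], [0, 0, 0, 0, 0, 0, 0.05]]]'

```text
time: 7.4
ee_pos: [0.6884, 0.1416, 0.2352]
tcp_rot: [0.002, 0.623, 0.782, 0.001]
force: [6.4, -1.3, 4.1]
finger_gap: 0.0121
grasp_force: 54.0
```

```bash
python3 -c "
from h import *
s=st();x=w2c(s['ee_pos'][:2])[0][0];z=s['ee_pos'][2]+.008-.0007
print('a',np.arctan2(z-.132,.068-x)-.034, np.hypot(z-.132,.068-x))"
```

```text
t 7.40 carrier xy [ 0.1119 -0.0017] z 0.2352 yaw err deg -0.12 tilt [0.0043 0.0003] F [ 6.4 -1.3  4.1] gap 0.0121 gf 54.0
a 1.9151857393327716 0.11889873857655614
```

Call:
servo_tool --targets '[[[0, 0, 0, 0, 0, 0, 0.35], [0, 0, 0, 0, 0, 0, 0.35], [0, 0, -0.07, 0, 0, 0, 0.35], [0, 0, -0.07, 0, 0, 0, 0.35], [0, -0.1, -0.02, 0, 0, 0, 1]]]'

```text
time: 7.82
ee_pos: [0.6552, 0.1342, 0.3002]
tcp_rot: [0.003, 0.623, 0.782, 0.003]
force: [0.8, 0.1, 2.3]
finger_gap: 0.0403
grasp_force: 0.0
```

Call:
servo_tool --targets '[[[0, -0.1, 0, 0, 0, 0, 1], [0, -0.1, 0, 0, 0, 0, 1], [0, -0.1, 0, 0, 0, 0, 1], [0, -0.1, 0, 0, 0, 0, 1], [0, -0.1, 0, 0, 0, 0, 1]]]'

```text
time: 8.23
ee_pos: [0.4523, 0.088, 0.2965]
tcp_rot: [-0.0, 0.623, 0.782, -0.0]
force: [0.0, -0.2, 1.1]
finger_gap: 0.0855
grasp_force: 0.0
```

Call:
servo_tool --targets '[[[0, -0.1, 0, 0, 0, 0, 1], [0, -0.08, 0, 0, 0, 0, 1], [0, 0, 0, 0, 0, 0, 1]]]'

```text
time: 8.48
ee_pos: [0.3804, 0.0716, 0.2974]
tcp_rot: [0.0, 0.623, 0.782, 0.0]
force: [0.9, -0.0, 0.4]
finger_gap: 0.0853
grasp_force: 0.0
```

```bash
python3 -c "
from h import *
np.set_printoptions(precision=4,suppress=True)
st()
for n in('scene','top'):
  d=grab(n);c=caps(d);print(n);print(np.c_[w2c(c),c[:,2:]]);cv2.imwrite(f'pics/{n}2.png',d['image'])"
```

```text
t 8.48 carrier xy [-0.2039 -0.0004] z 0.2974 yaw err deg -0.09 tilt [0.0007 0.0002] F [ 0.9 -0.   0.4] gap 0.0853 gf 0.0
scene
[[ -0.1262   0.1755   0.1163   0.0218 219.     238.     234.    ]
 [ -0.131    0.0623   0.1164   0.0222 443.     288.     258.    ]
 [ -0.1305  -0.0377   0.1164   0.0221 498.     335.     280.    ]
 [ -0.1165  -0.1399   0.1162   0.0215 548.     391.     299.    ]]
top
[[ -0.1132  -0.1385   0.1191   0.0218 406.     422.     247.    ]
 [ -0.1297   0.0635   0.1189   0.0212 376.     324.     281.    ]]
```

View pics/scene2.png

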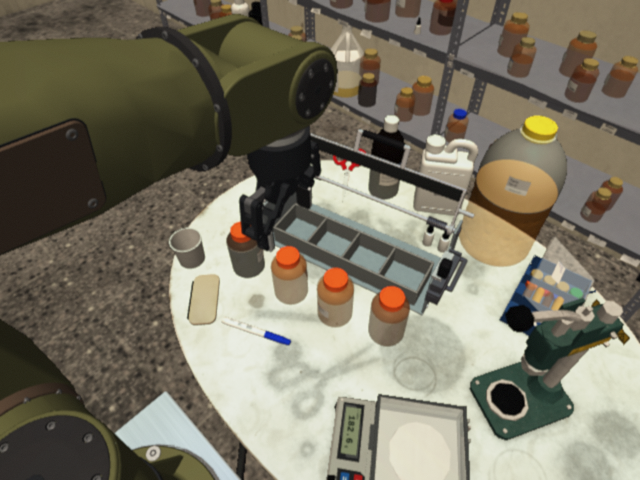

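Call:
servo_tool --targets '[[[-0.0866, 0.0557, 0, 0, 0, 0, 1], [-0.0866, 0.0557, 0, 0, 0, 0, 1], [-0.0866, 0.0557, 0, 0, 0, 0, 1], [-0.0866, 0.0557, 0, 0, 0, 0, 1], [0, 0, 0.08, 0, 0, 0, 1]]]' --squeeze 40

```text
time: 9.0
ee_pos: [0.5084, -0.0473, 0.2684]
tcp_rot: [0.004, 0.624, 0.781, 0.002]
force: [1.1, 0.4, -1.2]
finger_gap: 0.0857
grasp_force: 0.0
```

Call:
servo_tool --targets '[[[0, 0, 0.08, 0, 0, 0, 1], [0, 0, 0.08, 0, 0, 0, 1], [0, 0, 0.05, 0, 0, 0, 1], [0, 0, 0, 0, 0, 0, 1]]]'

```text
time: 9.33
ee_pos: [0.5012, -0.0427, 0.176]
tcp_rot: [-0.004, 0.623, 0.782, -0.002]
force: [-0.4, 0.4, -0.6]
finger_gap: 0.0856
grasp_force: 0.0
```

```bash
python3 -c "
from h import *
st()"
```

```text
t 9.33 carrier xy [-0.1121 -0.139 ] z 0.1760 yaw err deg -0.10 tilt [-0.0079  0.0014] F [-0.4  0.4 -0.6] gap 0.0856 gf 0.0
```

Call:
servo_tool --targets '[[[0, -0.006, 0.06, 0, 0, 0, 1], [0, 0, 0.08, 0, 0, 0, 1], [0, 0, 0.08, 0, 0, 0, 1], [0, 0, 0.0575, 0, 0, 0, 1], [0, 0, 0, 0, 0, 0, 1]]]'

```text
time: 9.75
ee_pos: [0.4989, -0.0432, 0.0667]
tcp_rot: [-0.003, 0.623, 0.782, -0.001]
force: [-0.4, 0.4, -0.3]
finger_gap: 0.0853
grasp_force: 0.0
```

Call:
servo_tool --targets '[[[0, 0, 0, 0, 0, 0, 0.7], [0, 0, 0, 0, 0, 0, 0.7], [0, 0, 0, 0, 0, 0, 0.7], [0, 0, 0, 0, 0, 0, 0.7]]]'

```text
time: 10.08
ee_pos: [0.501, -0.0437, 0.0719]
tcp_rot: [0.002, 0.623, 0.782, 0.001]
force: [0.0, 0.1, 8.0]
finger_gap: 0.0659
grasp_force: 46.2
```

```bash
python3 -c "
from h import *
st()"
```

```text
t 10.08 carrier xy [-0.1125 -0.1399] z 0.0719 yaw err deg -0.10 tilt [ 0.0036 -0.0006] F [0.  0.1 8. ] gap 0.0659 gf 46.2
```

Call:
servo_tool --targets '[[[0, 0, -0.03, 0, 0, 0, 0.7], [0, 0, -0.07, 0, 0, 0, 0.7], [0, 0, -0.08, 0, 0, 0, 0.7], [0, 0, -0.06, 0, 0, 0, 0.7], [0, 0, 0, 0, 0, 0, 0.7]]]' --squeeze 55

```text
time: 10.5
ee_pos: [0.5016, -0.0438, 0.1715]
tcp_rot: [0.004, 0.623, 0.782, 0.002]
force: [0.6, 0.1, -1.4]
finger_gap: 0.0657
grasp_force: 63.3
```

Call:
servo_tool --targets '[[[0.01, 0.06, 0, 0, 0, 0, 0.7], [0.015, 0.08, 0, 0, 0, 0, 0.7], [0.015, 0.08, 0, 0, 0, 0, 0.7], [0.006, 0.06, 0, 0, 0, 0, 0.7], [0, 0, 0, 0, 0, 0, 0.7]]]'

```text
time: 10.92
ee_pos: [0.6073, 0.001, 0.1652]
tcp_rot: [0.0, 0.622, 0.783, 0.0]
force: [-0.4, 0.0, -2.5]
finger_gap: 0.0655
grasp_force: 63.7
```

```bash
python3 -c "
from h import *
np.set_printoptions(precision=4,suppress=True)
st()
for n in('scene','top'):
  d=grab(n);c=caps(d);print(n);print(np.c_[w2c(c),c[:,2:]])
st()"
```

```text
t 10.92 carrier xy [ 0.0011 -0.1204] z 0.1652 yaw err deg -0.02 tilt [0.0007 0.0003] F [-0.4  0.  -2.5] gap 0.0655 gf 63.7
scene
[[ -0.124    0.1735   0.1164   0.0214 381.     241.     232.    ]
 [ -0.1311   0.0627   0.1162   0.0222 440.     288.     258.    ]
 [ -0.1306  -0.0378   0.1165   0.0221 497.     335.     280.    ]]
top
[[ -0.1279  -0.0368   0.1189   0.0215 398.     373.     267.    ]
 [ -0.1302   0.0632   0.119    0.021  357.     324.     281.    ]]
t 11.02 carrier xy [-0.0017 -0.1209] z 0.1650 yaw err deg -0.06 tilt [-0.0014  0.    ] F [-1.1 -1.2 -4.3] gap 0.0659 gf 63.7
```

Call:
servo_tool --targets '[[[-0.001, 0.003, 0.05, 0, 0, 0, 0.7], [0, 0, 0.06, 0, 0, 0, 0.7], [0, 0, 0.05, 0, 0, 0, 0.7], [0, 0, 0.03, 0, 0, 0, 0.7], [0, 0, 0.01, 0, 0, 0, 0.7]]]'

```text
time: 11.43
ee_pos: [0.6046, -0.0009, 0.084]
tcp_rot: [-0.001, 0.623, 0.782, -0.001]
force: [-0.2, -0.5, -3.9]
finger_gap: 0.0658
grasp_force: 63.6
```

```bash
python3 -c "
from h import *
st()"
```

```text
t 11.43 carrier xy [-0.0019 -0.1216] z 0.0840 yaw err deg -0.13 tilt [-0.0031  0.0002] F [-0.2 -0.5 -3.9] gap 0.0658 gf 63.6
```

Call:
servo_tool --targets '[[[0, 0, 0.006, 0, 0, 0, 0.7], [0, 0, 0, 0, 0, 0, 0.85], [0, 0, 0, 0, 0, 0, 1], [0, 0, 0, 0, 0, 0, 1], [0, 0, -0.04, 0, 0, 0, 1]]]'

```text
time: 11.85
ee_pos: [0.6051, -0.0006, 0.0981]
tcp_rot: [-0.001, 0.623, 0.782, -0.001]
force: [-0.2, -0.1, -0.4]
finger_gap: 0.0852
grasp_force: 0.0
```

Call:
servo_tool --targets '[[[0, 0, -0.09, 0, 0, 0, 1], [0, 0, -0.1, 0, 0, 0, 1], [0, 0, -0.08, 0, 0, 0, 1], [0.03, -0.09, 0, 0, 0, 0, 1], [0.05, -0.08, 0, 0, 0, 0, 1]]]'

```text
time: 12.27
ee_pos: [0.5331, 0.0145, 0.2102]
tcp_rot: [0.002, 0.623, 0.782, 0.002]
force: [0.2, 1.4, -1.2]
finger_gap: 0.0858
grasp_force: 0.0
```

Call:
servo_tool --targets '[[[0.06, -0.07, 0, 0, 0, 0, 1], [0.05, -0.06, 0, 0, 0, 0, 1], [0.015, -0.02, 0, 0, 0, 0, 1], [0, 0, 0, 0, 0, 0, 1]]]'

```text
time: 12.6
ee_pos: [0.4619, 0.0514, 0.2087]
tcp_rot: [0.001, 0.622, 0.783, 0.001]
force: [0.4, -0.3, 0.2]
finger_gap: 0.0852
grasp_force: 0.0
```

```bash
python3 -c "
from h import *
np.set_printoptions(precision=4,suppress=True)
st()
for n in('scene','top'):
  d=grab(n);c=caps(d);print(n);print(np.c_[w2c(c),c[:,2:]])"
```

```text
t 12.60 carrier xy [-0.1291 -0.0384] z 0.2087 yaw err deg -0.02 tilt [0.0022 0.0002] F [ 0.4 -0.3  0.2] gap 0.0852 gf 0.0
scene
[[ -0.1236   0.1739   0.1162   0.0214 374.     241.     232.    ]
 [ -0.003   -0.1223   0.126    0.0223 452.     410.     247.    ]
 [ -0.1311   0.0616   0.1162   0.0222 445.     288.     258.    ]
 [ -0.1298  -0.038    0.1163   0.022  501.     335.     280.    ]]
top
[[ -0.0001  -0.1204   0.1291   0.0216 404.     398.     194.    ]
 [ -0.1301   0.0633   0.119    0.021  369.     324.     281.    ]]
```

Call:
servo_tool --targets '[[[0.002, 0, 0.06, 0, 0, 0, 1], [0, 0, 0.09, 0, 0, 0, 1], [0, 0, 0.09, 0, 0, 0, 1], [0, 0, 0.08, 0, 0, 0, 1], [0, 0, 0.035, 0, 0, 0, 1]]]'

```text
time: 13.12
ee_pos: [0.4622, 0.0507, 0.0616]
tcp_rot: [-0.002, 0.623, 0.782, -0.001]
force: [0.0, 0.3, -0.2]
finger_gap: 0.0855
grasp_force: 0.0
```

Call:
servo_tool --targets '[[[0, 0, 0, 0, 0, 0, 1], [0, 0, 0, 0, 0, 0, 0.7], [0, 0, 0, 0, 0, 0, 0.7], [0, 0, 0, 0, 0, 0, 0.7], [0, 0, 0, 0, 0, 0, 0.7]]]'

```text
time: 13.53
ee_pos: [0.4638, 0.0513, 0.0668]
tcp_rot: [0.001, 0.623, 0.782, 0.001]
force: [1.2, -1.3, 3.2]
finger_gap: 0.0651
grasp_force: 62.4
```

Call:
servo_tool --targets '[[[0, 0, -0.03, 0, 0, 0, 0.7], [0, 0, -0.07, 0, 0, 0, 0.7], [0, 0, -0.08, 0, 0, 0, 0.7], [0, 0, -0.06, 0, 0, 0, 0.7], [0, 0, 0, 0, 0, 0, 0.7]]]'

```text
time: 13.95
ee_pos: [0.4646, 0.0515, 0.1665]
tcp_rot: [0.003, 0.623, 0.782, 0.003]
force: [1.2, 0.3, -2.3]
finger_gap: 0.0655
grasp_force: 65.4
```

```bash
python3 -c "
from h import *
st()"
```

```text
t 13.95 carrier xy [-0.1265 -0.039 ] z 0.1665 yaw err deg -0.10 tilt [0.0081 0.0003] F [ 1.2  0.3 -2.3] gap 0.0655 gf 65.4
```

Call:
servo_tool --targets '[[[0, 0.06, 0, 0, 0, 0, 0.7], [-0.005, 0.09, 0, 0, 0, 0, 0.7], [0, 0.09, 0, 0, 0, 0, 0.7], [0, 0.074, 0, 0, 0, 0, 0.7], [0, 0, 0, 0, 0, 0, 0.7]]]'

```text
time: 14.37
ee_pos: [0.5887, 0.0784, 0.16]
tcp_rot: [0.0, 0.623, 0.782, 0.0]
force: [-0.7, -0.1, -3.9]
finger_gap: 0.0652
grasp_force: 65.5
```

Call:
servo_tool --targets '[[[0, 0, 0, 0, 0, 0, 0.7]]]'

```text
time: 14.45
ee_pos: [0.5857, 0.0778, 0.1598]
tcp_rot: [-0.001, 0.623, 0.782, -0.001]
force: [-0.1, 0.0, -3.6]
finger_gap: 0.0657
grasp_force: 65.5
```

```bash
python3 -c "
from h import *
st()"
```

```text
t 14.45 carrier xy [-0.0025 -0.0407] z 0.1598 yaw err deg -0.08 tilt [-0.002  -0.0002] F [-0.1  0.  -3.6] gap 0.0657 gf 65.5
```

Call:
servo_tool --targets '[[[-0.001, 0.005, 0.05, 0, 0, 0, 0.7], [0, 0, 0.06, 0, 0, 0, 0.7], [0, 0, 0.05, 0, 0, 0, 0.7], [0, 0, 0.03, 0, 0, 0, 0.7], [0, 0, 0.009, 0, 0, 0, 0.7]]]'

```text
time: 14.87
ee_pos: [0.5861, 0.0774, 0.0798]
tcp_rot: [-0.001, 0.623, 0.782, -0.001]
force: [-0.3, 0.4, -3.1]
finger_gap: 0.0653
grasp_force: 65.4
```

```bash
python3 -c "
from h import *
st()"
```

```text
t 14.87 carrier xy [-0.0023 -0.0411] z 0.0798 yaw err deg -0.11 tilt [-0.0035 -0.0003] F [-0.3  0.4 -3.1] gap 0.0653 gf 65.4
```

Call:
servo_tool --targets '[[[0, 0, 0.007, 0, 0, 0, 0.7], [0, 0, 0, 0, 0, 0, 0.85], [0, 0, 0, 0, 0, 0, 1], [0, 0, 0, 0, 0, 0, 1], [0, 0, -0.04, 0, 0, 0, 1]]]'

```text
time: 15.28
ee_pos: [0.5868, 0.0776, 0.0938]
tcp_rot: [-0.001, 0.623, 0.782, -0.001]
force: [0.5, 0.4, -0.2]
finger_gap: 0.0853
grasp_force: 0.0
```

Call:
servo_tool --targets '[[[0, 0, -0.09, 0, 0, 0, 1], [0, 0, -0.1, 0, 0, 0, 1], [0, 0, -0.08, 0, 0, 0, 1], [0.05, -0.075, 0, 0, 0, 0, 1], [0.06, -0.075, 0, 0, 0, 0, 1]]]'

```text
time: 15.7
ee_pos: [0.5199, 0.1067, 0.2058]
tcp_rot: [0.002, 0.624, 0.782, 0.002]
force: [1.1, 0.8, -1.5]
finger_gap: 0.0854
grasp_force: 0.0
```

Call:
servo_tool --targets '[[[0.06, -0.075, 0, 0, 0, 0, 1], [0.06, -0.065, 0, 0, 0, 0, 1], [0.029, -0.03, 0, 0, 0, 0, 1], [0, 0, 0, 0, 0, 0, 1]]]'

```text
time: 16.03
ee_pos: [0.4376, 0.1514, 0.2044]
tcp_rot: [0.001, 0.622, 0.783, 0.001]
force: [0.1, -0.6, -0.1]
finger_gap: 0.0855
grasp_force: 0.0
```

```bash
python3 -c "
from h import *
np.set_printoptions(precision=4,suppress=True)
st()
for n in('scene','top'):
  d=grab(n);c=caps(d);print(n);print(np.c_[w2c(c),c[:,2:]])"
```

```text
t 16.03 carrier xy [-0.1302  0.0644] z 0.2044 yaw err deg 0.02 tilt [0.0019 0.0008] F [ 0.1 -0.6 -0.1] gap 0.0855 gf 0.0
scene
[[ -0.0037  -0.0397   0.1261   0.0217 412.     369.     231.    ]
 [ -0.1238   0.1735   0.1164   0.0216 336.     240.     232.    ]
 [  0.0016  -0.1272   0.1261   0.0218 444.     413.     246.    ]
 [ -0.1311   0.0618   0.1162   0.0221 444.     288.     258.    ]]
top
[[  0.0048  -0.1258   0.1291   0.0219 398.     399.     191.    ]
 [ -0.0007  -0.0385   0.1291   0.0219 409.     358.     204.    ]
 [ -0.134    0.1737   0.1188   0.0154  91.     269.     297.    ]]
```

Call:
servo_tool --targets '[[[-0.005, 0, 0.06, 0, 0, 0, 1], [0, 0, 0.09, 0, 0, 0, 1], [0, 0, 0.09, 0, 0, 0, 1], [0, 0, 0.07, 0, 0, 0, 1], [0, 0, 0.03, 0, 0, 0, 1]]]'

```text
time: 16.55
ee_pos: [0.4395, 0.147, 0.0637]
tcp_rot: [-0.001, 0.623, 0.782, -0.002]
force: [-0.2, 0.0, -0.6]
finger_gap: 0.0854
grasp_force: 0.0
```

Call:
servo_tool --targets '[[[0, 0, 0, 0, 0, 0, 1], [0, 0, 0, 0, 0, 0, 0.7], [0, 0, 0, 0, 0, 0, 0.7], [0, 0, 0, 0, 0, 0, 0.7], [0, 0, 0, 0, 0, 0, 0.7]]]'

```text
time: 16.97
ee_pos: [0.4413, 0.148, 0.0686]
tcp_rot: [0.001, 0.623, 0.782, 0.001]
force: [0.5, -1.6, 8.6]
finger_gap: 0.0645
grasp_force: 62.4
```

Call:
servo_tool --targets '[[[0, 0, -0.03, 0, 0, 0, 0.7], [0, 0, -0.07, 0, 0, 0, 0.7], [0, 0, -0.08, 0, 0, 0, 0.7], [0, 0, -0.06, 0, 0, 0, 0.7], [0, 0, 0, 0, 0, 0, 0.7]]]'

```text
time: 17.38
ee_pos: [0.4419, 0.1484, 0.1681]
tcp_rot: [0.002, 0.623, 0.782, 0.003]
force: [0.4, 0.4, -3.2]
finger_gap: 0.0646
grasp_force: 63.0
```

```bash
python3 -c "
from h import *
st()"
```

```text
t 17.38 carrier xy [-0.1267  0.0606] z 0.1681 yaw err deg -0.10 tilt [0.0078 0.002 ] F [ 0.4  0.4 -3.2] gap 0.0646 gf 63.0
```

Call:
servo_tool --targets '[[[-0.01, 0.06, 0, 0, 0, 0, 0.7], [-0.015, 0.09, 0, 0, 0, 0, 0.7], [-0.015, 0.09, 0, 0, 0, 0, 0.7], [-0.012, 0.079, 0, 0, 0, 0, 0.7], [0, 0, 0, 0, 0, 0, 0.7]]]'

```text
time: 17.8
ee_pos: [0.5727, 0.156, 0.1615]
tcp_rot: [0.0, 0.623, 0.782, 0.0]
force: [-0.3, 1.2, -4.0]
finger_gap: 0.0647
grasp_force: 63.7
```

Call:
servo_tool --targets '[[[0, 0, 0, 0, 0, 0, 0.7]]]'

```text
time: 17.88
ee_pos: [0.5694, 0.156, 0.1614]
tcp_rot: [-0.001, 0.623, 0.782, -0.001]
force: [0.0, 0.1, -3.8]
finger_gap: 0.0646
grasp_force: 63.7
```

```bash
python3 -c "
from h import *
st()"
```

```text
t 17.88 carrier xy [-0.0008  0.0392] z 0.1614 yaw err deg -0.13 tilt [-0.0021 -0.0004] F [ 0.   0.1 -3.8] gap 0.0646 gf 63.7
```

Call:
servo_tool --targets '[[[0.001, 0.002, 0.05, 0, 0, 0, 0.7], [0, 0, 0.06, 0, 0, 0, 0.7], [0, 0, 0.05, 0, 0, 0, 0.7], [0, 0, 0.03, 0, 0, 0, 0.7], [0, 0, 0.009, 0, 0, 0, 0.7]]]'

```text
time: 18.3
ee_pos: [0.5682, 0.1567, 0.0814]
tcp_rot: [-0.001, 0.623, 0.782, -0.001]
force: [0.3, 0.1, -3.8]
finger_gap: 0.0646
grasp_force: 63.7
```

```bash
python3 -c "
from h import *
st()"
```

```text
t 18.30 carrier xy [-0.0018  0.0401] z 0.0814 yaw err deg -0.09 tilt [-0.0034 -0.0007] F [ 0.3  0.1 -3.8] gap 0.0646 gf 63.7
```

Call:
servo_tool --targets '[[[0, 0, 0.007, 0, 0, 0, 0.7], [0, 0, 0, 0, 0, 0, 0.85], [0, 0, 0, 0, 0, 0, 1], [0, 0, 0, 0, 0, 0, 1], [0, 0, -0.04, 0, 0, 0, 1]]]'

```text
time: 18.72
ee_pos: [0.569, 0.1567, 0.0954]
tcp_rot: [-0.001, 0.623, 0.782, -0.001]
force: [0.1, -1.2, -0.2]
finger_gap: 0.0853
grasp_force: 0.0
```

Call:
servo_tool --targets '[[[0, 0, -0.09, 0, 0, 0, 1], [0, 0, -0.1, 0, 0, 0, 1], [0, 0, -0.08, 0, 0, 0, 1], [0.07, -0.065, 0, 0, 0, 0, 1], [0.07, -0.065, 0, 0, 0, 0, 1]]]'

```text
time: 19.13
ee_pos: [0.5071, 0.1997, 0.2074]
tcp_rot: [0.002, 0.624, 0.782, 0.002]
force: [0.2, 0.6, -0.6]
finger_gap: 0.0853
grasp_force: 0.0
```

Call:
servo_tool --targets '[[[0.07, -0.065, 0, 0, 0, 0, 1], [0.07, -0.065, 0, 0, 0, 0, 1], [0.055, -0.05, 0, 0, 0, 0, 1], [0, 0, 0, 0, 0, 0, 1]]]'

```text
time: 19.47
ee_pos: [0.4158, 0.262, 0.2059]
tcp_rot: [0.0, 0.622, 0.783, 0.001]
force: [1.1, -0.3, 0.9]
finger_gap: 0.0854
grasp_force: 0.0
```

```bash
python3 -c "
from h import *
np.set_printoptions(precision=4,suppress=True)
st()
for n in('scene','top'):
  d=grab(n);c=caps(d);print(n);print(np.c_[w2c(c),c[:,2:]]);cv2.imwrite(f'pics/{n}3.png',d['image'])"
```

```text
t 19.47 carrier xy [-0.1265  0.1771] z 0.2059 yaw err deg 0.08 tilt [0.0011 0.0014] F [ 1.1 -0.3  0.9] gap 0.0854 gf 0.0
scene
[[ -0.0032   0.0421   0.1262   0.0217 372.     332.     215.    ]
 [ -0.0036  -0.0401   0.1261   0.0219 405.     369.     230.    ]
 [ -0.1235   0.1735   0.1163   0.022  359.     241.     232.    ]
 [  0.0024  -0.1264   0.1262   0.022  434.     413.     246.    ]]
top
[[  0.0051  -0.1254   0.1291   0.0217 392.     400.     191.    ]
 [ -0.0003  -0.0386   0.1291   0.0218 403.     358.     204.    ]
 [  0.0001   0.0437   0.129    0.0214 406.     317.     214.    ]]
```

View pics/scene3.png

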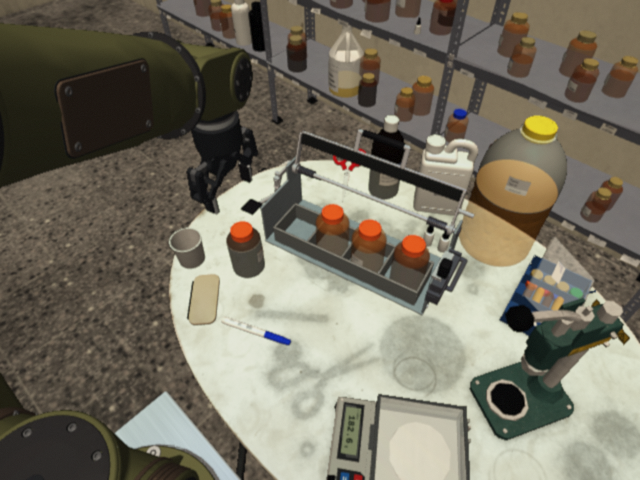

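Three caps are seated at (332,215), (370,230) and (413,246), and the bail is held up. The last bottle's cap is at (241,232), close to the carrier's cheek, so I turn the grip 20° to keep the finger clear of it.

Call:
servo_tool --targets '[[[-0.0075, 0.011, 0, 0, 0, 0, 1], [0, 0, 0, 0, 0, 0.037, 1], [0, 0, 0, 0, 0, 0.037, 1], [0, 0, 0.03, 0, 0, 0.037, 1], [0, 0, 0.05, 0, 0, 0, 1]]]'

```text
time: 19.98
ee_pos: [0.426, 0.2573, 0.1739]
tcp_rot: [0.001, 0.752, 0.659, 0.002]
force: [0.6, -1.0, -0.3]
finger_gap: 0.0855
grasp_force: 0.0
```

Call:
servo_tool --targets '[[[0, 0, 0.03, 0, 0, 0, 1], [0, 0, 0, 0, 0, 0, 1], [0, 0, 0, 0, 0, 0, 1]]]'

```text
time: 20.23
ee_pos: [0.4248, 0.2571, 0.1606]
tcp_rot: [-0.0, 0.75, 0.662, -0.0]
force: [-0.4, -0.9, 0.7]
finger_gap: 0.0852
grasp_force: 0.0
```

```bash
python3 -c "
from h import *
np.set_printoptions(precision=4,suppress=True)
st()
d=grab('scene');c=caps(d);print(np.c_[w2c(c),c[:,2:]])
d=dict(np.load('top0.npz'));P=pts(d);q=w2c(P.reshape(-1,3));z=P[...,2].ravel()
m=(z>.06)&(z<.112)&(q[:,1]>.155)&(q[:,1]<.235)&(q[:,0]>-.09)&(q[:,0]<0)
for y in np.arange(.16,.23,.006):
  k=m&(abs(q[:,1]-y)<.003); print(round(y,3),k.sum(), q[k,0].min() if k.any() else None, z[k].max() if k.any() else None)
m=(z>.05)&(z<.075)&(q[:,1]>.2)&(q[:,1]<.32)&(q[:,0]>-.25)&(q[:,0]<-.12);print('cup',q[m].min(0),q[m].max(0))
"
```

```text
t 20.23 carrier xy [-0.1189  0.1703] z 0.1606 yaw err deg -20.15 tilt [-0.0006 -0.0004] F [-0.4 -0.9  0.7] gap 0.0852 gf 0.0
[[ -0.0047   0.0425   0.1262   0.0218 380.     332.     215.    ]
 [ -0.0031  -0.0401   0.1263   0.0216 410.     369.     230.    ]
 [ -0.1237   0.1737   0.1164   0.0214 366.     241.     232.    ]
 [  0.0023  -0.1265   0.126    0.0223 438.     413.     246.    ]]
0.16 0 None None
0.166 2 -0.08848922453442742 0.08978635361881719
0.172 2 -0.08935035516220013 0.09289769969247415
0.178 3 -0.08923641643957163 0.09210607396356979
0.184 136 -0.08945894853676738 0.11053646002519996
0.19 15 -0.06637828559359593 0.10460999944740135
0.196 67 -0.06722669195433599 0.10709178523228237
0.202 94 -0.066905269942853 0.10697772375832738
0.208 70 -0.06717913053269292 0.10604499778408145
0.214 51 -0.06675998791916052 0.10704493891503825
0.22 52 -0.06617224407580355 0.10781497005320308
0.226 2 -0.05854736168386915 0.10053970211114918
cup [-0.1993  0.2591] [-0.135  0.32 ]
```

Call:
servo_tool --targets '[[[0.007, -0.0105, 0.04, 0, 0, 0, 1], [0, 0, 0.07, 0, 0, 0, 1], [0, 0, 0.07, 0, 0, 0, 1], [0, 0, 0.04, 0, 0, 0, 1], [0, 0, 0.01, 0, 0, 0, 1]]]'

```text
time: 20.7
ee_pos: [0.4198, 0.2605, 0.0671]
tcp_rot: [-0.0, 0.749, 0.662, -0.001]
force: [0.5, -0.3, -1.0]
finger_gap: 0.0853
grasp_force: 0.0
```

Call:
servo_tool --targets '[[[0, 0, 0, 0, 0, 0, 1], [0, 0, 0, 0, 0, 0, 0.7], [0, 0, 0, 0, 0, 0, 0.7], [0, 0, 0, 0, 0, 0, 0.7], [0, 0, 0, 0, 0, 0, 0.7]]]'

```text
time: 21.12
ee_pos: [0.4212, 0.2615, 0.0707]
tcp_rot: [0.001, 0.749, 0.662, 0.002]
force: [0.9, -1.2, 6.7]
finger_gap: 0.0652
grasp_force: 60.7
```

```bash
python3 -c "
from h import *
st()"
```

```text
t 21.12 carrier xy [-0.1213  0.1754] z 0.0707 yaw err deg -20.08 tilt [0.0033 0.0016] F [ 0.9 -1.2  6.7] gap 0.0652 gf 60.7
```

Gripped. Lift, turn back by 20°, then check for a slip.

Call:
servo_tool --targets '[[[0, 0, -0.03, 0, 0, 0, 0.7], [0, 0, -0.07, 0, 0, 0, 0.7], [0, 0, -0.08, 0, 0, 0, 0.7], [0, 0, -0.08, 0, 0, 0, 0.7], [0, 0, 0, 0, 0, -0.028, 0.7]]]'

```text
time: 21.53
ee_pos: [0.4221, 0.2621, 0.1797]
tcp_rot: [0.001, 0.72, 0.694, 0.005]
force: [1.2, 1.2, -1.7]
finger_gap: 0.0651
grasp_force: 63.2
```

Call:
servo_tool --targets '[[[0, 0, 0, 0, 0, -0.028, 0.7], [0, 0, 0, 0, 0, -0.028, 0.7], [0, 0, 0, 0, 0, -0.027, 0.7], [0, 0, 0, 0, 0, 0, 0.7]]]'

```text
time: 21.87
ee_pos: [0.4202, 0.261, 0.1737]
tcp_rot: [0.0, 0.621, 0.784, 0.001]
force: [-0.6, 0.0, -3.0]
finger_gap: 0.0651
grasp_force: 63.2
```

```bash
python3 -c "
from h import *
np.set_printoptions(precision=4,suppress=True)
st()
d=grab('scene');c=caps(d);print(np.c_[w2c(c),c[:,2:]])"
```

```text
t 21.87 carrier xy [-0.1224  0.1752] z 0.1737 yaw err deg 0.13 tilt [0.0012 0.0006] F [-0.6  0.  -3. ] gap 0.0651 gf 63.2
[[ -0.0039   0.0418   0.1262   0.0216 376.     332.     215.    ]
 [ -0.003   -0.0402   0.1262   0.022  410.     369.     231.    ]
 [  0.0021  -0.1258   0.1261   0.0223 434.     413.     246.    ]]
```

Call:
servo_tool --targets '[[[-0.02, 0, -0.05, 0, 0, 0, 0.7], [-0.05, 0.03, 0, 0, 0, 0, 0.7], [-0.045, 0.07, 0, 0, 0, 0, 0.7], [-0.019, 0.08, 0, 0, 0, 0, 0.7], [0, 0.08, 0, 0, 0, 0, 0.7]]]'

```text
time: 22.33
ee_pos: [0.5351, 0.2307, 0.1935]
tcp_rot: [0.0, 0.625, 0.781, 0.0]
force: [-0.3, -0.2, -2.7]
finger_gap: 0.065
grasp_force: 63.5
```

Call:
servo_tool --targets '[[[0, 0.046, 0, 0, 0, 0, 0.7], [0, 0, 0, 0, 0, 0, 0.7], [0, 0, 0, 0, 0, 0, 0.7]]]'

```text
time: 22.58
ee_pos: [0.5516, 0.2361, 0.1923]
tcp_rot: [-0.0, 0.624, 0.781, -0.0]
force: [0.3, 0.0, -3.0]
finger_gap: 0.065
grasp_force: 63.8
```

```bash
python3 -c "
from h import *
np.set_printoptions(precision=4,suppress=True)
st()
for n in('scene','top'):
  d=grab(n);c=caps(d);print(n);print(np.c_[w2c(c),c[:,2:]])"
```

```text
t 22.58 carrier xy [-0.0001  0.1212] z 0.1923 yaw err deg -0.28 tilt [-0.0008 -0.0002] F [ 0.3  0.  -3. ] gap 0.0650 gf 63.8
scene
[[ -0.0033   0.0427   0.126    0.0215 378.     332.     215.    ]
 [ -0.0035  -0.0399   0.1262   0.0217 409.     370.     230.    ]
 [  0.0017  -0.126    0.1262   0.0219 437.     413.     246.    ]]
top
[[  0.0048  -0.1253   0.129    0.0216 403.     399.     191.    ]
 [ -0.0004  -0.0384   0.1291   0.0217 415.     358.     204.    ]
 [ -0.0001   0.0426   0.1289   0.0216 247.     321.     212.    ]]
```

Call:
servo_tool --targets '[[[0, 0, 0.05, 0, 0, 0, 0.7], [0, 0, 0.07, 0, 0, 0, 0.7], [0, 0, 0.06, 0, 0, 0, 0.7], [0, 0, 0.05, 0, 0, 0, 0.7], [0, 0, 0.03, 0, 0, 0, 0.7]]]'

```text
time: 23.1
ee_pos: [0.55, 0.236, 0.0869]
tcp_rot: [-0.001, 0.623, 0.782, -0.001]
force: [0.0, 0.5, -3.6]
finger_gap: 0.0656
grasp_force: 63.7
```

Call:
servo_tool --targets '[[[0, 0, 0.011, 0, 0, 0, 0.7], [0, 0, 0, 0, 0, 0, 0.7]]]'

```text
time: 23.27
ee_pos: [0.551, 0.2362, 0.0841]
tcp_rot: [-0.0, 0.623, 0.782, -0.0]
force: [-0.4, 0.0, -3.7]
finger_gap: 0.0653
grasp_force: 63.7
```

```bash
python3 -c "
from h import *
st()"
```

```text
t 23.27 carrier xy [-0.0006  0.1215] z 0.0841 yaw err deg -0.12 tilt [-0.0007 -0.0002] F [-0.4  0.  -3.7] gap 0.0653 gf 63.7
```

Call:
servo_tool --targets '[[[0, 0, 0.008, 0, 0, 0, 0.7], [0, 0, 0, 0, 0, 0, 0.85], [0, 0, 0, 0, 0, 0, 1], [0, 0, 0, 0, 0, 0, 1], [0, 0, -0.04, 0, 0, 0, 1]]]'

```text
time: 23.68
ee_pos: [0.5505, 0.2359, 0.0954]
tcp_rot: [-0.001, 0.623, 0.782, -0.001]
force: [-0.3, -0.2, -1.1]
finger_gap: 0.0857
grasp_force: 0.0
```

Call:
servo_tool --targets '[[[0, 0, -0.09, 0, 0, 0, 1], [0, 0, -0.1, 0, 0, 0, 1], [0, 0, -0.08, 0, 0, 0, 1], [0.08, -0.03, 0, 0, 0, 0, 1], [0.08, -0.07, 0, 0, 0, 0, 0]]]'

```text
time: 24.1
ee_pos: [0.5005, 0.2894, 0.2078]
tcp_rot: [0.001, 0.624, 0.781, 0.003]
force: [-0.9, 0.6, -1.2]
finger_gap: 0.0751
grasp_force: 0.0
```

Call:
servo_tool --targets '[[[0.054, -0.025, 0, 0, 0, 0, 0], [0, 0, 0, 0, 0, 0, 0], [0, 0, 0, 0, 0, 0, 0]]]'

```text
time: 24.35
ee_pos: [0.4837, 0.3088, 0.2059]
tcp_rot: [0.0, 0.622, 0.783, 0.001]
force: [0.5, -0.1, 0.3]
finger_gap: 0.0388
grasp_force: 0.0
```

```bash
python3 -c "
from h import *
np.set_printoptions(precision=4,suppress=True)
st()
for n in('scene','top'):
  d=grab(n);c=caps(d);print(n);print(np.c_[w2c(c),c[:,2:]]);cv2.imwrite(f'pics/{n}4.png',d['image'])"
```

```text
t 24.35 carrier xy [-0.0498  0.2074] z 0.2059 yaw err deg 0.01 tilt [0.0013 0.0006] F [ 0.5 -0.1  0.3] gap 0.0388 gf 0.0
scene
[[ -0.0023   0.1215   0.1263   0.0221 320.     299.     199.    ]
 [ -0.0038   0.042    0.1261   0.0215 369.     332.     215.    ]
 [ -0.004   -0.0406   0.1263   0.0218 401.     370.     230.    ]
 [  0.0015  -0.1268   0.126    0.0222 428.     413.     246.    ]]
top
[[  0.0048  -0.1254   0.1291   0.0215 397.     400.     191.    ]
 [ -0.0001  -0.0381   0.1291   0.0216 406.     358.     204.    ]
 [ -0.0001   0.0439   0.1292   0.0214 407.     317.     214.    ]
 [  0.0012   0.122    0.1289   0.0218 394.     278.     223.    ]]
```

View pics/scene4.png

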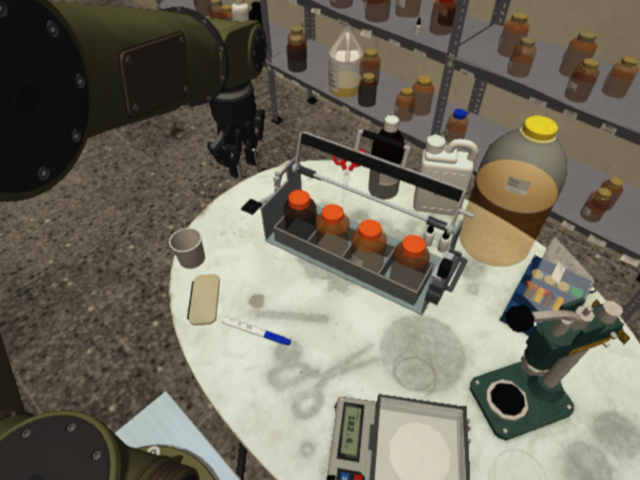

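All four caps are at seated height (128 mm) at (299,199), (332,215), (370,230) and (413,246). Now the trigger.

Call:
servo_tool --targets '[[[0, 0, 0.04, 0, 0, 0, 0], [0, 0, 0.06, 0, 0, 0, 0], [0, 0, 0.06, 0, 0, 0, 0], [0, 0, 0.04, 0, 0, 0, 0], [0, 0, 0.01, 0, 0, 0, 0]]]'

```text
time: 24.87
ee_pos: [0.4839, 0.3065, 0.1182]
tcp_rot: [-0.001, 0.623, 0.782, -0.002]
force: [-0.9, -0.4, -0.5]
finger_gap: -0.0002
grasp_force: 0.0
```

Call:
servo_tool --targets '[[[0, 0, 0.01, 0, 0, 0, 0], [0, 0, 0.015, 0, 0, 0, 0], [0, 0, 0.015, 0, 0, 0, 0], [0, 0, 0.015, 0, 0, 0, 0], [0, 0, 0.01, 0, 0, 0, 0]]]'

```text
time: 25.28
ee_pos: [0.4845, 0.308, 0.0953]
tcp_rot: [0.0, 0.623, 0.782, 0.0]
force: [-1.9, -0.8, 4.1]
finger_gap: -0.0002
grasp_force: 2.1
```

```bash
python3 -c "
from h import *
st()
d=grab('scene');P=pts(d);q=w2c(P.reshape(-1,3));z=P[...,2].ravel()
m=(abs(q[:,1])<.17)&(z>.14)&(z<.27)&(q[:,0]>-.06)&(q[:,0]<.15)
print(m.sum(),q[m].mean(0),np.percentile(z[m],[5,50,95]))"
```

```text
t 25.28 carrier xy [-0.0492  0.2064] z 0.0953 yaw err deg -0.11 tilt [0.0008 0.0005] F [-1.9 -0.8  4.1] gap -0.0002 gf 2.1
2854 [ 0.0435647  -0.00035799] [0.18714132 0.20613228 0.25141708]
```

Call:
servo_tool --targets '[[[0, 0, 0.006, 0, 0, 0, 0], [0, 0, 0, 0, 0, 0, 0], [0, 0, 0, 0, 0, 0, 0], [0, 0, 0, 0, 0, 0, 0], [0, 0, 0, 0, 0, 0, 0]]]'

```text
time: 25.75
ee_pos: [0.4843, 0.308, 0.093]
tcp_rot: [0.0, 0.623, 0.782, 0.0]
force: [-0.6, -0.6, 3.0]
finger_gap: 0.0002
grasp_force: 1.9
```

Call:
servo_tool --targets '[[[0, 0, -0.05, 0, 0, 0, 0], [0, 0, -0.09, 0, 0, 0, 0], [0, 0, -0.09, 0, 0, 0, 0], [0, -0.09, -0.05, 0, 0, 0, 0.5], [0, -0.09, 0, 0, 0, 0, 0.5]]]'

```text
time: 26.17
ee_pos: [0.4148, 0.2923, 0.2084]
tcp_rot: [0.001, 0.623, 0.782, 0.003]
force: [0.2, 0.6, 0.2]
finger_gap: 0.0235
grasp_force: 0.0
```

```bash
python3 -c "
from h import *
np.set_printoptions(precision=4,suppress=True)
st()
d=grab('scene');cv2.imwrite('pics/scene5.png',d['image'])"
```

```text
t 26.17 carrier xy [-0.1206  0.2069] z 0.2084 yaw err deg -0.16 tilt [0.0055 0.0034] F [0.2 0.6 0.2] gap 0.0235 gf 0.0
```

View pics/scene5.png

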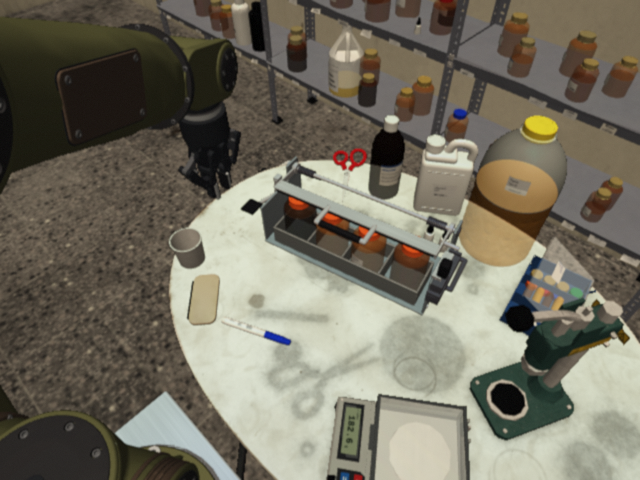

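The bail lies across the caps, from (285,195) to (440,235). Now the lock.

Call:
servo_tool --targets '[[[-0.07, 0.014, -0.05, 0, 0, 0, 0.5], [-0.085, 0.014, 0, 0, 0, 0, 0.5], [-0.085, 0.014, 0, 0, 0, 0, 0.5], [-0.085, 0.014, 0, 0, 0, 0, 0.5], [-0.085, 0.014, 0, 0, 0, 0, 0.5]]]' --squeeze 40

```text
time: 26.63
ee_pos: [0.4782, 0.1368, 0.2245]
tcp_rot: [-0.0, 0.623, 0.782, -0.0]
force: [0.8, 0.5, 0.1]
finger_gap: 0.0427
grasp_force: 0.0
```

Call:
servo_tool --targets '[[[-0.085, 0.014, 0, 0, 0, 0, 0.5], [-0.085, 0.014, 0, 0, 0, 0, 0.5], [-0.085, 0.014, 0, 0, 0, 0, 0.5], [-0.085, 0.014, 0, 0, 0, 0, 0.5], [-0.085, 0.014, 0, 0, 0, 0, 0.5]]]'

```text
time: 27.05
ee_pos: [0.5436, -0.0228, 0.2243]
tcp_rot: [-0.0, 0.623, 0.782, -0.0]
force: [1.3, 0.0, -0.2]
finger_gap: 0.0427
grasp_force: 0.0
```

Call:
servo_tool --targets '[[[-0.085, 0.014, 0, 0, 0, 0, 0.5], [-0.06, 0.014, 0, 0, 0, 0, 0.5], [0, 0, 0, 0, 0, 0, 0.5], [0, 0, 0, 0, 0, 0, 0.5]]]'

```text
time: 27.38
ee_pos: [0.5673, -0.0761, 0.2238]
tcp_rot: [-0.001, 0.624, 0.782, -0.0]
force: [0.3, 0.0, -0.1]
finger_gap: 0.0427
grasp_force: 0.0
```

```bash
python3 -c "
from h import *
st()"
```

```text
t 27.38 carrier xy [-0.0553 -0.1864] z 0.2238 yaw err deg -0.21 tilt [-0.0012  0.0004] F [ 0.3  0.  -0.1] gap 0.0427 gf 0.0
```

Call:
servo_tool --targets '[[[-0.0265, 0.005, 0, 0, 0, 0, 0.5], [0, 0, 0.04, 0, 0, 0, 0.5], [0, 0, 0.06, 0, 0, 0, 0.5], [0, 0, 0.04, 0, 0, 0, 0.5], [0, 0, 0.008, 0, 0, 0, 0.5]]]'

```text
time: 27.8
ee_pos: [0.5705, -0.0843, 0.1626]
tcp_rot: [-0.002, 0.622, 0.783, -0.001]
force: [-0.5, 0.4, 0.0]
finger_gap: 0.0428
grasp_force: 0.0
```

Call:
servo_tool --targets '[[[0, 0, 0, 0, 0, 0, 0.5], [0, 0, 0, 0, 0, 0, 0.15], [0, 0, 0, 0, 0, 0, 0.15], [0, 0, 0, 0, 0, 0, 0.15], [0, 0, 0, 0, 0, 0, 0.15]]]'

```text
time: 28.22
ee_pos: [0.5723, -0.085, 0.167]
tcp_rot: [0.001, 0.623, 0.782, 0.001]
force: [0.8, 0.9, 6.1]
finger_gap: 0.0191
grasp_force: 42.7
```

```bash
python3 -c "
from h import *
st()"
```

```text
t 28.22 carrier xy [-0.0524 -0.1962] z 0.1670 yaw err deg -0.09 tilt [ 0.0026 -0.0003] F [0.8 0.9 6.1] gap 0.0191 gf 42.7
```

Call:
servo_tool --targets '[[[0, 0.02, 0, 0, 0, 0, 0.15], [0, 0.025, 0, 0, 0, 0, 0.15], [0, 0.025, 0, 0, 0, 0, 0.15], [0, 0.02, 0, 0, 0, 0, 0.15], [0, 0.011, 0, 0, 0, 0, 0.15]]]'

```text
time: 28.63
ee_pos: [0.6118, -0.0759, 0.167]
tcp_rot: [0.001, 0.623, 0.782, 0.0]
force: [-24.0, -3.4, 19.7]
finger_gap: 0.0189
grasp_force: 44.4
```

Call:
servo_tool --targets '[[[0, 0.004, 0, 0, 0, 0, 0.15], [0, 0, 0, 0, 0, 0, 0.15], [0, 0, 0, 0, 0, 0, 0.15]]]'

```text
time: 28.88
ee_pos: [0.6117, -0.0759, 0.167]
tcp_rot: [-0.001, 0.623, 0.782, -0.001]
force: [-15.3, -0.9, 13.8]
finger_gap: 0.0193
grasp_force: 43.6
```

```bash
python3 -c "
from h import *
st()"
```

```text
t 28.88 carrier xy [-0.012  -0.1963] z 0.1670 yaw err deg -0.10 tilt [-0.0019 -0.0006] F [-15.3  -0.9  13.8] gap 0.0193 gf 43.6
```

Call:
servo_tool --targets '[[[0, 0, 0, 0, 0, 0, 0.35], [0, 0, 0, 0, 0, 0, 0.5], [0, 0, 0, 0, 0, 0, 0.5], [0, 0, -0.06, 0, 0, 0, 0.5], [0, 0, -0.08, 0, 0, 0, 0.5]]]'

```text
time: 29.3
ee_pos: [0.6116, -0.0754, 0.2195]
tcp_rot: [-0.002, 0.623, 0.782, -0.001]
force: [-0.0, 0.2, 0.4]
finger_gap: 0.0428
grasp_force: 0.0
```

Call:
servo_tool --targets '[[[0, 0, -0.08, 0, 0, 0, 0.5], [0, -0.09, 0, 0, 0, 0, 0.5], [0, -0.1, 0, 0, 0, 0, 0.5], [0, -0.1, 0, 0, 0, 0, 0.5], [0, -0.1, 0, 0, 0, 0, 0.5]]]'

```text
time: 29.72
ee_pos: [0.4587, -0.1106, 0.2532]
tcp_rot: [0.0, 0.623, 0.782, 0.0]
force: [1.4, -1.3, 0.7]
finger_gap: 0.0426
grasp_force: 0.0
```

Call:
servo_tool --targets '[[[0, -0.1, 0, 0, 0, 0, 0.5], [0, 0, 0, 0, 0, 0, 0.5], [0, 0, 0, 0, 0, 0, 0.5]]]'

```text
time: 29.97
ee_pos: [0.4207, -0.1199, 0.2542]
tcp_rot: [0.001, 0.624, 0.782, 0.0]
force: [1.7, 0.1, 1.0]
finger_gap: 0.0425
grasp_force: 0.0
```

```bash
python3 -c "
from h import *
np.set_printoptions(precision=4,suppress=True)
st()
d=grab('top');P=pts(d);im=d['image'].astype(int);m=(im.max(-1)<60);k=np.zeros_like(m);k[165:215,425:465]=1
q=P[m&k&(P[...,2]>.165)&(P[...,2]<.2)];print('knob',w2c(q).mean(0) if len(q) else 0,len(q))
k[:]=0;k[190:250,310:390]=1;q=P[m&k&(P[...,2]>.125)&(P[...,2]<.17)];print('grip',w2c(q).mean(0),q[:,2].mean(),len(q))
cv2.imwrite('pics/top6.png',d['image'])"
```

```text
t 29.97 carrier xy [-0.2079 -0.196 ] z 0.2542 yaw err deg -0.19 tilt [ 0.0018 -0.0006] F [1.7 0.1 1. ] gap 0.0425 gf 0.0
knob [-0.0136 -0.1959] 114
grip [-0.05    0.0004] 0.14626951115250314 293
```

View pics/top6.png

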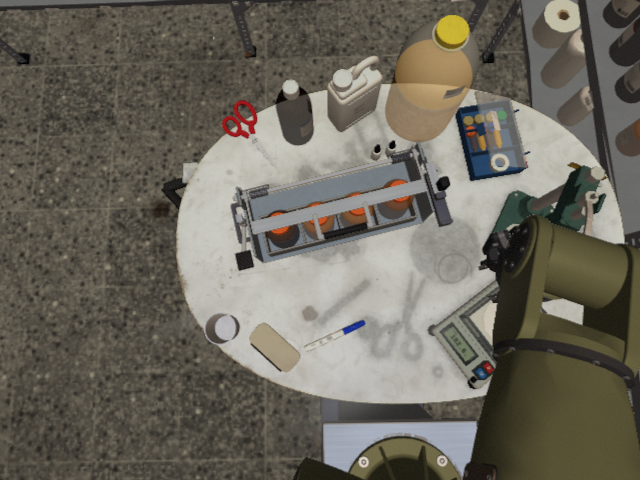

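The top view shows the bail across all four caps, the knob back at (443,184) and the droppers, cup and scraper where they were. The knob measures x = -13.6 mm, the same as at the start. The gripper is clear of everything.

```bash
python3 -c "
from rig import arm
print(arm.hand_in())"
```

```text
the job is handed in; nothing more can be done
None
```

I packed all four bottles upright, one per nest; the bail snapped down on the caps, the lock is back at its stop, and the job is handed in (about 30 s of the 210 s; no verdict was shown).

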